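# Load a sample bottle and index the locking turntable to its reader

## Task

Stand the black-capped sample bottle upright in the orange nest of the turntable. Then lift the red sprung plunger well clear, swing the disc round until the nest is beside the reading post of the same colour as the bottle's cap, and feel for the locking hole there so that the plunger drops fully home and locks the disc. Leave the white-capped vial and the glass beaker standing where they are.

Things in the scene. Friction and masses are not known exactly. Their poses are not given: they have to be found in the camera images.
- index_table: Fixed round blue base of the turntable, 216 mm across, 16 mm high; origin at the centre of its underside on the bench, on the disc's axis (z up). Place and heading vary. Above it the aluminium disc, 196 mm across, with a skirt, top 48 mm above the bench. At disc angle 0 (loading position) the orange nest lies along the base's +y, the red plunger along its -y.
- turn_disc (a joint): Disc angle (rad, positive counter-clockwise from above, stops at +-1.33); starts locked near 0; friction 0.12 N m holds it anywhere. Locking holes: at 0, and one per side near +1.05 and -1.05, each set by hand up to 0.2 rad either way, anew each time, hidden under the disc, to be found by touch. Pin play in a hole about +-0.02 rad.
- plunger (a joint): Lift of the plunger (m): 0 fully home, pin in a hole; 0.009 pin riding on the flat track between holes; 0.016 upper stop. Lift it 11 to 15 mm to turn the disc; do not force it. A spring presses it down, 4 N at 0 to 7 N at the top; let go off a hole, it rides on the track and, pushed along, drops by itself into a hole it comes over.
- knob (a point): Centre of the plunger's red knob, a round knob 26 mm across and 22 mm high, 75 mm from the disc's axis, on the opposite side from the nest; 91 mm above the bench when home. Below the knob is a steel barrel 20 mm across standing on the disc, up to 78 mm above the bench. It moves with the disc and the plunger.
- nest (a point): Centre of the floor of the orange nest, 60 mm from the disc's axis, 51 mm above the bench: a round cup of 45 mm inner diameter, 54 mm outer diameter, whose rim stands 7 mm above its floor. It moves with the disc.
- post_black: Fixed black round reading post beside the base, 26 mm across, 80 mm high, 128 mm from the disc's axis; origin at the centre of its underside. It marks one station: the nest stands nearest to it, 68 mm away, at that station's nominal angle. Whether black is on the one side or the other varies.
- post_white: The same post in white, marking the other station.
- sample_20: Translucent white sample bottle with a black cap, 37 mm diameter, 81 mm high, body straight up to about 55 mm, about 45 g; origin at the centre of its underside, z up. Stands loose on the bench, left of the turntable.
- vial_1: Small clear vial with a white cap, 29 mm diameter, 78 mm high; origin at the centre of its underside. Stands loose near the bottle; bystander. The two may have swapped places.
- beaker_50: Small glass beaker, 46 mm diameter, 56 mm high; origin at the centre of its underside; bystander behind the bottles.
There are look-alikes about, which are no part of the job. What is shaped like the sample_20 but blue is not meant.

How it is judged:
By the outcome, as a careful person would: the job done as asked, in the order asked, and still so for the second after the job is handed in, with the robot touching nothing.
It also fails if it takes over 61 s, if anything falls off the work surface, if the arm or the gripper's body presses on something with over 40 N, if the wrist force passes 120 N, or if a joint passes its speed limit or range.

## Robot

A 6-joint arm with a two-finger parallel gripper is mounted at the origin on a cart in front of the work surface, level with it; the furniture and walls round the work are solid. World frame = base frame: x ahead of the robot, y to its left, z up, the work surface at z = 0. Lengths are in mm, angles in rad, forces in N, time in s.
With the tool pointing down it reaches from about 425 to 950 mm from the base axis. Payload 14.7 kg.
Tool frame: the origin (TCP) lies at the very end of the fingers, on their centre line; the grasp point (between the pads) lies 19 mm behind it (arm.grip_point_offset is the distance from the TCP to the grasp point, in mm); z points along the fingers, y is the line along which they close (so a half turn about z gives the same grasp; the last joint's range is limited). The gripper opens to 85 mm and grips with 20 to 120 N. Pads are 22 mm wide; open, the fingers measure 114 mm over their backs; the gripper's body (76 mm by 85 mm) begins 54 mm behind the grasp point. The pads swing forward as they close: fully open they stand 13 mm farther back than shut.
Start: joints at [1.109, 0.48, 1.596, -0, 1.065, -0.047], TCP at [261.93, 594.882, 231.297] pointing down, gripper open.
Joint ranges: [-2.75, 2.75], [-0.82, 2.05], [0.23, 2.67], [-1.56, 4.7], [0.09, 2.69], [-2.92, 2.92]. Speed limits (rad/s): [1.89, 1.89, 2.39, 3.01, 3.01, 3.01].

## Interface

Orientations are given as a unit quaternion [w, x, y, z].
In Python, from workcell import arm, vision gives the robot as it stands.
- The arm moves only by the shell command python3 -m creep 'ROWS' [OPENING] [FORCE]. ROWS is JSON, a list of rows, each a list of 2 entries, a list of its own where there are three numbers: the shift along the tool's x, y, z normalised to -1 to 1, where 1 is 0.4 m, then the turn about the tool's z normalised to -1 to 1, where 1 is 30 degrees. A call has 1 to 12 rows; each row is the pose to reach, as a shift and turn from the pose commanded when the call began, along the tool's axes at that moment; what a row does not reach only later rows make up. A row lasts 1/8 s, in which the tool goes at most 62.5 mm and 10.7 degrees, less where a joint would pass 70% of its speed; a pose out of reach is approached as far as the arm can. A call with a number of a shift or a turn outside -1 to 1 is refused whole. A call with a gripper value outside its range is refused whole. OPENING is the opening, from 0 (shut) to 1 (fully open), set as the call begins (- or left out, the last holds). The fingers move at their own pace and stop on an object; FORCE is the grip in N (left out, the last holds). Time passes only in rows, so rows that repeat a pose let the fingers close. It gives the time, the measured TCP pose, the force, the opening and the grip force at its end, in the units of the state.
- arm.state(): the state, without advancing time (a new reading comes with each control period).
- vision.camera(name): name is "scene" or "top" or "wrist"; returns a dict with "pixels" (480x640x3 uint8, red, green, blue), "intrinsics" (3x3 intrinsics, pixels), "D" ([k1, k2, p1, p2, k3] as OpenCV has them; the pictures are not rectified), "rvec" (rotation vector, rad) and "tvec" (3), from world to camera coordinates, as OpenCV has them; the wrist camera has in their place "tool_from_camera" (4x4, takes a point from camera to tool coordinates, whose origin is the TCP and whose axes are the flange's). Camera axes: x right, y down, z forward; pixel columns grow to the right and rows downward; lengths in mm; the calibration is good to about 2 mm. A picture is of the moment at which its call begins: read the wrist's pose just before it. There is no depth.
- arm.close_job(): hands the job in; it is judged then, once.
The state is a dict: "t": time; "joint_pos": joint angles; "joint_vel": joint speeds; "joint_efforts": joint torques, N m; "eef_pos": TCP position; "tcp_rot": TCP orientation; "ft_force": force on the tool from outside, world axes, zero at the start; "torque": the same for the moment, N m; "gripper_width": opening from 0.0 (shut) to 1.0 (fully open); "gripper_force": force on a finger pad.
Only numpy, scipy, OpenCV 4.12 (cv2) and the standard library are available. Lean on these libraries where they do the work, as an engineer would, in place of code of your own. Each camera call takes 0.05 s, during which the arm holds its last target. There are 200 camera calls.

## Working session

There is one attempt and no reset: what is moved stays moved. The work goes in short steps, Python scripts to look and compute and a shell command to move; the robot and the scene stay as the last step left them, time stands still between calls to the robot, and variables do not carry over. Pictures are saved under pics/ and viewed, at most 10 in all, crops included, and the job is handed in when it is done.

```bash
mkdir -p pics; ls
cat > h.py <<'E'
import numpy as np,cv2
from workcell import arm,vision
from scipy.spatial.transform import Rotation as R
def snap(name,fn=None):
    s=arm.state(); c=vision.camera(name); c['s']=s
    if fn: cv2.imwrite('pics/'+fn,cv2.cvtColor(c['pixels'],cv2.COLOR_RGB2BGR))
    return c
def ext(c):
    if 'rvec' in c and c['rvec'] is not None:
        Rm=cv2.Rodrigues(np.array(c['rvec'],float))[0]; t=np.array(c['tvec'],float).ravel(); return Rm,t
    q=c['s']['tcp_rot']; Rt=R.from_quat([q[1],q[2],q[3],q[0]]).as_matrix(); T=np.array(c['tool_from_camera'])
    Rwc=Rt@T[:3,:3]; p=Rt@T[:3,3]+np.array(c['s']['eef_pos']); return Rwc.T,-Rwc.T@p
def ray(c,u,v,z):
    Rm,t=ext(c); n=cv2.undistortPoints(np.array([[[u,v]]],float),np.array(c['intrinsics']),np.array(c['D']))[0,0]
    d=Rm.T@np.array([n[0],n[1],1]); o=-Rm.T@t; return o+d*(z-o[2])/d[2]
def proj(c,P):
    Rm,t=ext(c); return cv2.projectPoints(np.array(P,float).reshape(-1,1,3),cv2.Rodrigues(Rm)[0],t,np.array(c['intrinsics']),np.array(c['D']))[0][:,0]
E
python3 - <<'E'
from h import *
snap('top','top1.png'); snap('scene','scene1.png'); s=arm.state(); print(s['t'],s['tcp_rot'],s['eef_pos'],s['gripper_width'])
E
```

```text
pics
0.1 [-1.28993945e-04  2.05921927e-01  9.78568293e-01 -4.90194920e-04] [261.77091453 594.59233329 230.76132696] 1.000711219974706
```

View pics/top1.png

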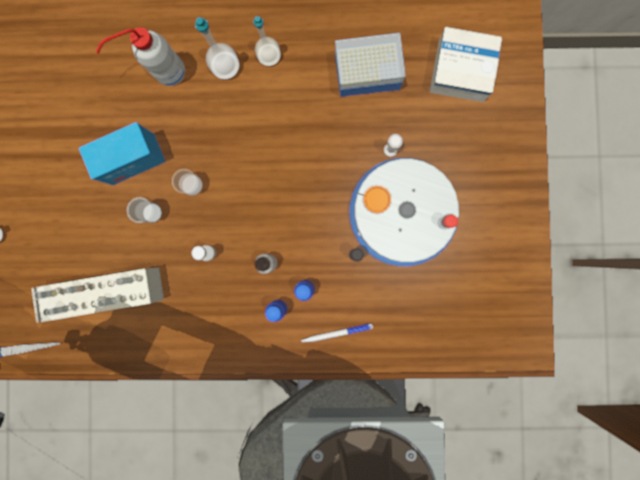

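View pics/scene1.png

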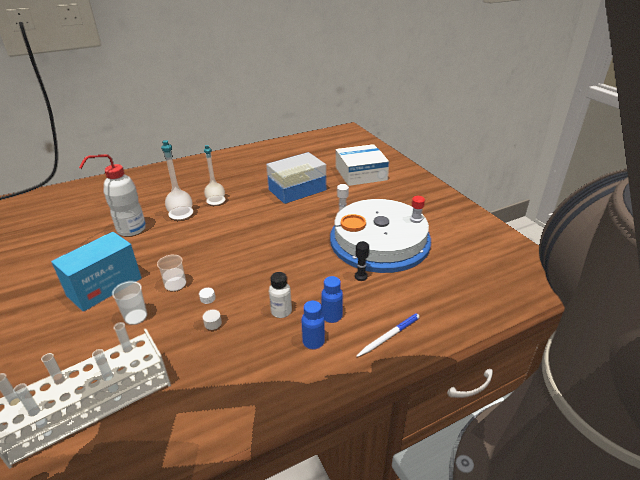

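The top view shows the black-capped translucent bottle at about (265,263). The two blue bottles at (304,290) and (275,311) are look-alikes, and the white-capped vial is at (203,253). The black object at (356,254) is the reading post. The bottle at (265,263), or (280,295) in the scene view, fits the description. I'll confirm it in a crop.

Run:
```python
from h import *
c=snap('top')
im=cv2.cvtColor(c['pixels'],cv2.COLOR_RGB2BGR)
a=cv2.resize(im[225:325,190:310],(480,400),interpolation=cv2.INTER_CUBIC);b=cv2.resize(im[130:270,340:470],(371,400),interpolation=cv2.INTER_CUBIC)
cv2.imwrite('pics/crop1.png',np.hstack([a,b])[:, :800])
hsv=cv2.cvtColor(im,cv2.COLOR_BGR2HSV)
def cen(m):
    n,l,s,ce=cv2.connectedComponentsWithStats(m.astype(np.uint8)); i=1+np.argmax(s[1:,4]); return ce[i],s[i,4]
H,S,V=[hsv[...,i].astype(int) for i in range(3)]
box=np.zeros(H.shape,bool);box[150:270,340:470]=1
o,no=cen(box&(H>8)&(H<20)&(S>190)&(V>180)); r,nr=cen(box&((H<6)|(H>174))&(S>150)&(V>90))
print('orange',o,no,ray(c,*o,54)); print('red',r,nr,ray(c,*r,100))
for n,u,v,z in [('hub',407,210,52),('pblack',356,254,80),('pwhite',395,141,80),('bottle',264,263,81),('vialcap',199,253,78),('blue1',304,290,81),('beaker',190,183,56)]: print(n,ray(c,u,v,z).round(1))
```

```text
Traceback (most recent call last):
ValueError: attempt to get argmax of an empty sequence
```

View pics/crop1.png

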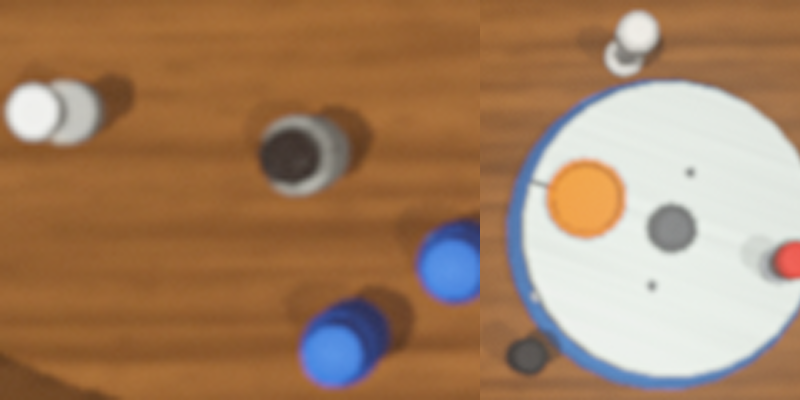

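The crop confirms the target: cap at about (262.5,263.7) on a translucent white body. The nest is at (377,200), hub (407,210), knob (450,221), black post top (356.5,254), white post top (395.4,141). Now the positions.

Run:
```python
from h import *
c=snap('top')
P={}
for n,u,v,z in [('hub',407.3,209.8,52),('nest',377.1,199.6,55),('knob',450.4,221,102),('pblack',356.5,254.3,80),('pwhite',395.4,141.2,80),('bottle',262.5,263.7,81),('vialcap',198.3,253,78),('blue1',304,290,81),('blue2',275,311,81),('beaker',190,183,56)]:
    P[n]=ray(c,u,v,z); print(n,P[n].round(1), np.linalg.norm(P[n][:2]-P['hub'][:2]).round(1),np.arctan2(*(P[n]-P['hub'])[[1,0]]).round(3))
s=arm.state();q=s['tcp_rot'];Rt=R.from_quat([q[1],q[2],q[3],q[0]]).as_matrix();print(Rt.round(3))
d=P['bottle']-s['eef_pos'];d[2]=0;print('to bottle tool mm',Rt.T@d)
w=snap('wrist'); print(w['tool_from_camera'],s['t']); print(proj(w,[[*P['bottle'][:2],81],[*P['bottle'][:2],0]]))
```

```text
hub [564.4 -87.3  52. ] 0.0 0.0
nest [584.3 -30.4  55. ] 60.3 1.234
knob [ 538.6 -155.2  102. ] 72.6 -1.934
pblack [481.8  11.5  80. ] 128.7 2.267
pwhite [689.  -63.8  80. ] 126.8 0.187
bottle [467.  183.5  81. ] 287.8 1.916
vialcap [488.2 302.8  78. ] 397.5 1.764
blue1 [418.2 108.1  81. ] 244.0 2.213
blue2 [380.7 161.4  81. ] 309.2 2.207
beaker [622. 325.  56.] 416.3 1.432
[[-0.915  0.403 -0.   ]
 [ 0.403  0.915 -0.001]
 [ 0.    -0.001 -1.   ]]
to bottle tool mm [-3.53482961e+02 -2.93572805e+02  2.11565316e-01]
[[ 1.37073418e-03 -9.47504562e-01 -3.19739310e-01  8.19041340e+01]
 [ 9.99999055e-01  1.33133704e-03  3.41793977e-04  2.25789405e-01]
 [ 1.01829432e-04 -3.19739476e-01  9.47505492e-01 -1.41431820e+02]
 [ 0.00000000e+00  0.00000000e+00  0.00000000e+00  1.00000000e+00]] 0.2
[[ 81.68549904 495.04935754]
 [114.6923407  441.72863467]]
```

```bash
python3 -m creep '[[[-0.3,-0.25,0.05],0],[[-0.6,-0.5,0.12],0],[[-0.8,-0.68,0.2],0],[[-0.884,-0.734,0.25],0],[[-0.884,-0.734,0.25],0],[[-0.884,-0.734,0.25],0],[[-0.884,-0.734,0.25],0],[[-0.884,-0.734,0.25],0],[[-0.884,-0.734,0.25],0],[[-0.884,-0.734,0.25],0],[[-0.884,-0.734,0.25],0]]' 1 30
python3 - <<'E'
from h import *
w=snap('wrist','w1.png');print(w['s']['t'],w['s']['eef_pos'],w['s']['tcp_rot'],w['s']['joint_pos'])
print(proj(w,[[467,183.5,81],[467,183.5,0],[418,108,81]]))
E
```

```text
t: 1.62
eef_pos: [467.0, 184.6, 131.6]
tcp_rot: [0.0, 0.205, 0.979, 0.0]
ft_force: [0.5, 0.7, -0.2]
gripper_width: 0.996
gripper_force: 0.0
1.625 [466.98801626 184.57414338 131.57065933] [1.61894680e-04 2.05311990e-01 9.78696553e-01 1.33197975e-04] [ 3.15969935e-01  4.12579827e-01  2.02886009e+00  1.07389847e-04
  6.99739187e-01 -8.41343567e-01]
[[312.428175   270.11946864]
 [312.99140364 231.34019465]
 [163.15358961 247.21250115]]
```

View pics/w1.png

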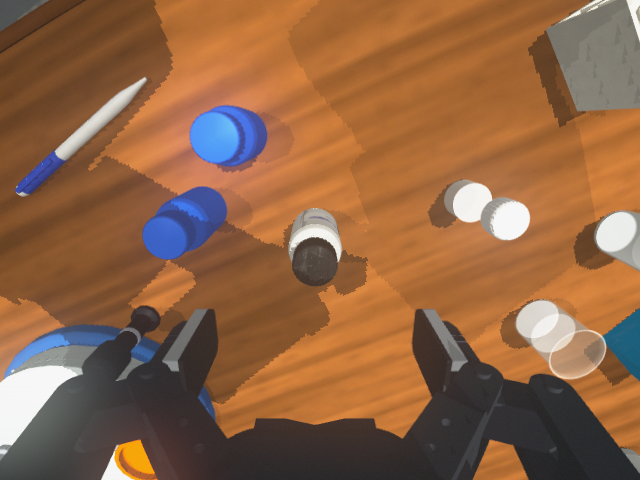

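The wrist view shows the black cap centred at about (315,261), between the fingers and clear of the blue bottle at (170,235).

Run:
```python
from h import *
w=snap('wrist');s=w['s']
q=s['tcp_rot'];Rt=R.from_quat([q[1],q[2],q[3],q[0]]).as_matrix()
for u,v,z in [(315,261,81),(313,230,5)]:
    p=ray(w,u,v,z);print(p.round(1),(Rt.T@(p-s['eef_pos'])).round(1))
```

```text
[462.2 187.3  81. ] [ 5.5  0.5 50.6]
[464.6 184.6   5. ] [  2.2  -1.  126.6]
```

```bash
python3 -m creep '[[[0.008,0,0.1],0],[[0.008,0,0.2],0],[[0.008,0,0.289],0],[[0.008,0,0.289],0],[[0.008,0,0.289],0]]' 1 && python3 -m creep '[[[0,0,0],0],[[0,0,0],0],[[0,0,0],0],[[0,0,0],0],[[0,0,0],0],[[0,0,0],0]]' 0 30
```

```text
t: 2.35
eef_pos: [464.5, 185.4, 16.6]
tcp_rot: [0.0, 0.206, 0.979, 0.0]
ft_force: [-0.2, -0.1, 0.1]
gripper_width: 0.998
gripper_force: 0.0
t: 3.1
eef_pos: [464.7, 185.1, 16.4]
tcp_rot: [0.0, 0.206, 0.979, 0.0]
ft_force: [-1.7, -0.2, 13.0]
gripper_width: 0.423
gripper_force: 28.6
```

```bash
python3 -m creep '[[[0,0,-0.12],0],[[0,0,-0.24],0],[[-0.1,-0.07,-0.26],0.2],[[-0.2,-0.15,-0.26],0.4],[[-0.3,-0.225,-0.26],0.65],[[-0.4,-0.3,-0.26],0.9],[[-0.49,-0.372,-0.26],0.9],[[-0.49,-0.372,-0.26],0.9],[[-0.49,-0.372,-0.26],0.9],[[-0.49,-0.372,-0.26],0.9]]'
python3 - <<'E'
from h import *
w=snap('wrist','w2.png');print(w['s']['t'],w['s']['eef_pos'],w['s']['joint_pos'],w['s']['tcp_rot'])
print(proj(w,[[584.3,-30.4,51],[564.4,-87.3,48]]))
E
```

```text
t: 4.35
eef_pos: [583.1, -29.3, 119.7]
tcp_rot: [-0.0, 0.428, 0.904, -0.0]
ft_force: [-0.9, 0.7, -0.4]
gripper_width: 0.424
gripper_force: 30.4
4.35 [583.06369511 -29.25561893 119.7343889 ] [-1.02122665e-01  5.23256811e-01  1.85244031e+00  1.44978408e-04
  7.66481860e-01 -7.87988156e-01] [-2.93126227e-04  4.28215942e-01  9.03676390e-01 -5.04804912e-05]
[[314.32136467 261.13541553]
 [240.19867395 301.5168933 ]]
```

View pics/w2.png

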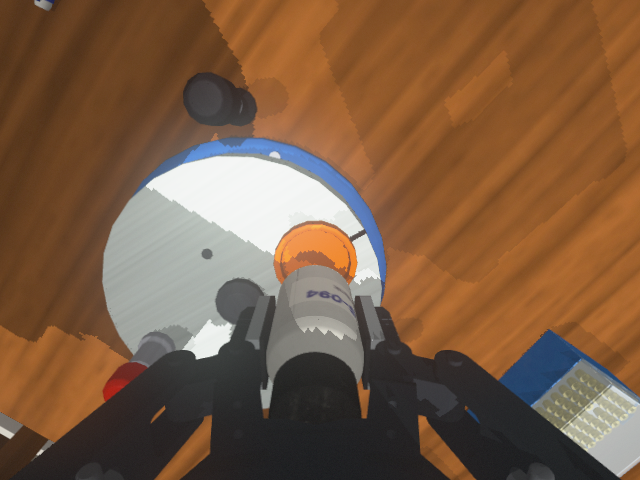

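The nest ring spans u=275–357 with its top at v≈221. The held bottle's lower edge tops out at about v=264, centred near u=315. I'll fit both with projected circles.

Run:
```python
from h import *
w=snap('wrist');s=w['s'];p0=np.array(s['eef_pos'])
q=s['tcp_rot'];Rt=R.from_quat([q[1],q[2],q[3],q[0]]).as_matrix();print(Rt.round(3))
im=w['pixels'];hsv=cv2.cvtColor(im,cv2.COLOR_RGB2HSV)
m=((hsv[...,0]>8)&(hsv[...,0]<20)&(hsv[...,1]>215)&(hsv[...,2]>150)); m[:, :265]=0;m[:,368:]=0;m[:210]=0;m[290:]=0
n,l,st,ce=cv2.connectedComponentsWithStats(m.astype(np.uint8));i=1+np.argmax(st[1:,4]);print('orange bbox',st[i])
a=np.linspace(0,2*np.pi,73)
def circ(c,r,z):
    x=proj(w,np.c_[c[0]+r*np.cos(a),c[1]+r*np.sin(a),np.full(73,z)]);return x.min(0).round(1),x.max(0).round(1)
print('nest rim pred',circ((584.3,-30.4),27,58))
print('bottle foot pred',circ(p0,18.5,p0[2]-16.4))
```

```text
[[-0.633  0.774 -0.   ]
 [ 0.774  0.633  0.   ]
 [ 0.    -0.    -1.   ]]
orange bbox [351 273   3   4   6]
nest rim pred (array([271.7, 224.1]), array([356.6, 302.8]))
bottle foot pred (array([277.6, 262.4]), array([350.1, 327.4]))
```

```bash
python3 -m creep '[[[0.002,0,0.05],0],[[0.002,0,0.09],0],[[0.002,0,0.11],0],[[0.002,0,0.118],0],[[0.002,0,0.124],0],[[0.002,0,0.124],0]]'; python3 -m creep '[[[0,0,0.003],0],[[0,0,0.006],0],[[0,0,0.007],0],[[0,0,0.007],0]]'
```

```text
t: 5.2
eef_pos: [583.3, -29.6, 70.3]
tcp_rot: [0.0, 0.429, 0.903, 0.0]
ft_force: [-0.6, 0.4, 0.4]
gripper_width: 0.424
gripper_force: 30.4
t: 5.7
eef_pos: [583.2, -29.6, 67.5]
tcp_rot: [0.0, 0.429, 0.903, -0.0]
ft_force: [-1.0, 0.1, 3.8]
gripper_width: 0.422
gripper_force: 30.9
```

```bash
python3 -m creep '[[[0,0,0],0],[[0,0,0],0],[[0,0,0],0],[[0,0,0],0],[[0,0,-0.03],0],[[0,0,-0.12],0],[[0,0,-0.22],0],[[0,0,-0.22],0],[[0,0,-0.22],0]]' 1
python3 - <<'E'
from h import *
w=snap('wrist','w3.png');s=w['s'];p0=np.array(s['eef_pos']);print(s['t'],p0)
q=s['tcp_rot'];Rt=R.from_quat([q[1],q[2],q[3],q[0]]).as_matrix()
print('knob tool norm',(Rt.T@(np.array([538.8,-156.5,p0[2]])-p0)/400).round(4))
print(proj(w,[[584.3,-30.4,132],[584.3,-30.4,58],[538.8,-156.5,102]]))
E
```

```text
t: 6.82
eef_pos: [583.1, -29.6, 155.6]
tcp_rot: [0.0, 0.429, 0.903, 0.0]
ft_force: [-0.6, 0.7, 0.0]
gripper_width: 0.998
gripper_force: 0.0
6.825 [583.07378693 -29.58385292 155.57881911]
knob tool norm [-0.1758 -0.2864 -0.    ]
[[314.62486433 292.10721333]
 [314.53626994 246.15986667]
 [147.1168766  361.69561996]]
```

View pics/w3.png

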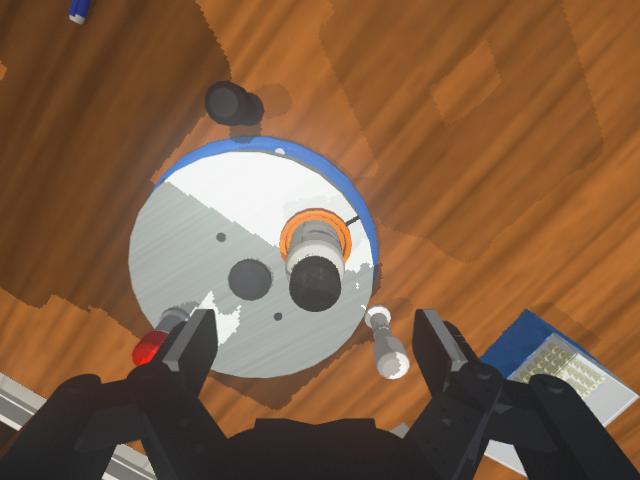

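The bottle stands in the orange nest, cap at (315,284) inside the ring. The knob is at about (150,349). I'll move above it and measure by colour.

```bash
python3 -m creep '[[[-0.08,-0.13,0],0],[[-0.17,-0.26,0.02],0],[[-0.172,-0.286,0.05],0],[[-0.172,-0.286,0.05],0],[[-0.172,-0.286,0.05],0],[[-0.172,-0.286,0.05],0],[[-0.172,-0.286,0.05],0]]' 1
python3 - <<'E'
from h import *
w=snap('wrist');s=w['s'];p0=np.array(s['eef_pos']);print(s['t'],p0)
q=s['tcp_rot'];Rt=R.from_quat([q[1],q[2],q[3],q[0]]).as_matrix()
hsv=cv2.cvtColor(w['pixels'],cv2.COLOR_RGB2HSV);H,S,V=[hsv[...,i].astype(int) for i in range(3)]
m=((H<5)|(H>174))&(S>150)&(V>60)
n,l,st,ce=cv2.connectedComponentsWithStats(m.astype(np.uint8));i=1+np.argmax(st[1:,4]);print(st[i],ce[i])
a=np.linspace(0,2*np.pi,73)
def prd(c):
    x=np.vstack([proj(w,np.c_[c[0]+13*np.cos(a),c[1]+13*np.sin(a),np.full(73,z)]) for z in (80,102)]);return np.r_[x.min(0),x.max(0)].round(1)
print(prd(p0)); print('at +5 tool x',prd(p0+Rt[:,0]*5))
E
```

```text
t: 7.75
eef_pos: [538.6, -154.5, 135.5]
tcp_rot: [0.0, 0.428, 0.904, 0.0]
ft_force: [0.1, -0.2, 0.1]
gripper_width: 0.997
gripper_force: 0.0
7.75 [ 538.60883709 -154.51090062  135.54305841]
[289 267  42  35 806] [306.59181141 286.49379653]
[290.5 246.6 337.2 302.5]
at +5 tool x [290.3 238.7 337.4 294.6]
```

```bash
python3 -m creep '[[[-0.002,0,0.08],0],[[-0.002,0,0.15],0],[[-0.002,0,0.164],0],[[-0.002,0,0.164],0]]' 1 && python3 -m creep '[[[0,0,0],0],[[0,0,0],0],[[0,0,0],0],[[0,0,0],0],[[0,0,0],0],[[0,0,0],0],[[0,0,0],0]]' 0 40
```

```text
t: 8.3
eef_pos: [538.8, -155.8, 70.0]
tcp_rot: [-0.0, 0.429, 0.904, -0.0]
ft_force: [-0.5, 0.4, -0.1]
gripper_width: 0.999
gripper_force: 0.0
t: 9.18
eef_pos: [538.5, -156.7, 70.3]
tcp_rot: [0.0, 0.428, 0.904, -0.0]
ft_force: [-5.1, -8.6, 9.9]
gripper_width: 0.286
gripper_force: 38.7
```

```bash
python3 -m creep '[[[-0.001,-0.004,0],0],[[-0.001,-0.004,-0.01],0],[[-0.001,-0.004,-0.02],0],[[-0.001,-0.004,-0.032],0],[[-0.001,-0.004,-0.032],0],[[-0.001,-0.004,-0.032],0]]'
```

```text
t: 9.93
eef_pos: [537.5, -156.6, 82.3]
tcp_rot: [-0.0, 0.429, 0.903, 0.0]
ft_force: [3.0, 4.6, -8.0]
gripper_width: 0.285
gripper_force: 39.7
```

Run:
```python
import numpy as np
hub=np.array([563.3,-86.2]);Rt=np.array([[-.633,.774],[.774,.633]])
f=lambda a:75*np.array([np.cos(a-1.9216),np.sin(a-1.9216)])
for a in np.r_[np.arange(0.1,.81,.1),np.arange(.84,1.3,.04)]:
    print(a.round(2),(Rt.T@(f(a)-f(0))/400).round(4),(hub+f(a)).round(1))
```

```text
0.1 [-0.0156  0.0103] [ 544.7 -158.9]
0.2 [-0.0301  0.0222] [ 552.  -160.3]
0.3 [-0.0434  0.0354] [ 559.5 -161.1]
0.4 [-0.0553  0.0499] [ 567.  -161.1]
0.5 [-0.0657  0.0655] [ 574.4 -160.4]
0.6 [-0.0744  0.0821] [ 581.8 -158.9]
0.7 [-0.0815  0.0995] [ 589.  -156.7]
0.8 [-0.0868  0.1174] [ 595.9 -153.8]
0.84 [-0.0884  0.1248] [ 598.5 -152.4]
0.88 [-0.0897  0.1321] [ 601.2 -150.9]
0.92 [-0.0907  0.1396] [ 603.7 -149.4]
0.96 [-0.0914  0.147 ] [ 606.2 -147.7]
1.0 [-0.0919  0.1545] [ 608.6 -145.9]
1.04 [-0.092  0.162] [ 611.  -144.1]
1.08 [-0.0918  0.1695] [ 613.3 -142.1]
1.12 [-0.0913  0.177 ] [ 615.5 -140.1]
1.16 [-0.0905  0.1845] [ 617.6 -138. ]
1.2 [-0.0895  0.1919] [ 619.6 -135.7]
1.24 [-0.0881  0.1993] [ 621.5 -133.5]
1.28 [-0.0864  0.2066] [ 623.4 -131.1]
```

```bash
python3 -m creep '[[[-0.0156,0.0103,0],0],[[-0.0301,0.0222,0],0],[[-0.0434,0.0354,0],0],[[-0.0553,0.0499,0],0],[[-0.0657,0.0655,0],0],[[-0.0744,0.0821,0],0],[[-0.0815,0.0995,0],0],[[-0.0815,0.0995,0],0],[[-0.0815,0.0995,0],0]]'
```

```text
t: 11.05
eef_pos: [588.9, -158.4, 82.2]
tcp_rot: [0.0, 0.428, 0.904, -0.001]
ft_force: [-0.6, -11.5, -7.4]
gripper_width: 0.286
gripper_force: 39.8
```

```bash
python3 -m creep '[[[-0.005,0.0125,0],0],[[-0.0098,0.025,0],0],[[-0.0098,0.025,0.007],0],[[-0.0098,0.025,0.007],0],[[-0.0098,0.025,0.007],0]]'; python3 -m creep '[[[0,0,0],0],[[0,0,0],0],[[0,0,0],0],[[0,0,0],0]]' 0.37
```

```text
t: 11.68
eef_pos: [599.1, -154.7, 79.9]
tcp_rot: [0.0, 0.428, 0.904, -0.0]
ft_force: [-3.3, -7.4, 2.0]
gripper_width: 0.282
gripper_force: 43.5
t: 12.18
eef_pos: [599.3, -153.9, 79.7]
tcp_rot: [-0.0, 0.429, 0.903, 0.0]
ft_force: [-0.3, -0.1, 0.7]
gripper_width: 0.369
gripper_force: 0.0
```

```bash
python3 -m creep '[[[-0.0005,0.0025,0],0],[[-0.001,0.005,0],0],[[-0.0013,0.0075,0],0],[[-0.0016,0.01,0],0],[[-0.0019,0.0125,0],0],[[-0.0022,0.015,0],0],[[-0.0022,0.015,0],0]]'; python3 -m creep '[[[-0.0005,0.0025,0],0],[[-0.0009,0.005,0],0],[[-0.0013,0.0075,0],0],[[-0.0013,0.0075,0],0]]'
```

```text
t: 13.05
eef_pos: [604.7, -150.8, 79.7]
tcp_rot: [0.0, 0.429, 0.903, 0.0]
ft_force: [0.2, -0.5, 0.2]
gripper_width: 0.367
gripper_force: 0.4
t: 13.55
eef_pos: [607.0, -149.6, 79.7]
tcp_rot: [-0.0, 0.429, 0.903, -0.0]
ft_force: [-3.8, -4.8, 1.8]
gripper_width: 0.37
gripper_force: 2.6
```

```bash
python3 -m creep '[[[-0.0003,0.0025,0],0],[[-0.0006,0.005,0],0],[[-0.0006,0.005,0],0]]'
python3 - <<'E'
from h import *
w=snap('wrist','w4.png');s=w['s'];p0=np.array(s['eef_pos']);print(s['t'],p0,s['ft_force'])
E
```

```text
t: 13.92
eef_pos: [607.9, -149.1, 79.8]
tcp_rot: [-0.001, 0.428, 0.904, -0.001]
ft_force: [-8.5, -10.9, 6.0]
gripper_width: 0.372
gripper_force: 6.8
13.925 [ 607.89137201 -149.07126435   79.80691216] [ -8.49813918 -10.90488791   5.97233543]
```

View pics/w4.png

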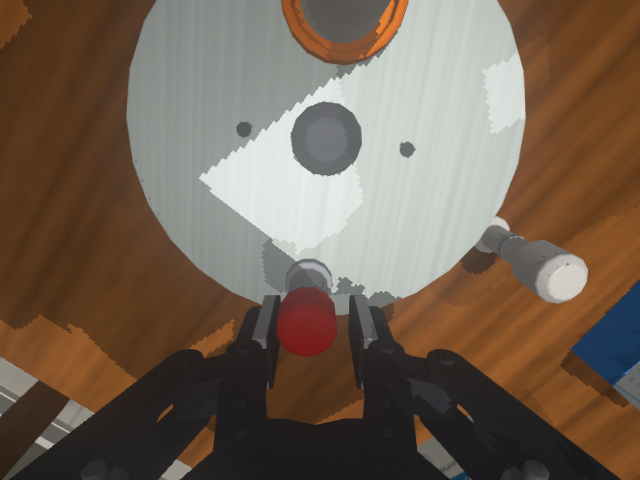

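The knob (307,322) bears on the left finger, the force has climbed to 14 N and the disc has stopped following, so it has locked. I'll back off, rise and check the knob height.

```bash
python3 -m creep '[[[0,-0.004,0],0],[[0,-0.009,0],0],[[0,-0.009,0],0],[[0,-0.009,-0.05],0],[[0,-0.009,-0.15],0],[[0,-0.009,-0.2],0],[[0,-0.009,-0.2],0]]'
python3 - <<'E'
from h import *
a=np.linspace(0,2*np.pi,73);hub=np.array([565.2,-87.2])
def red(w):
    hsv=cv2.cvtColor(w['pixels'],cv2.COLOR_RGB2HSV);H,S,V=[hsv[...,i].astype(int) for i in range(3)]
    m=(((H<6)|(H>172))&(S>140)&(V>50)).astype(np.uint8);n,l,st,ce=cv2.connectedComponentsWithStats(m);return st,ce,m
from scipy.optimize import least_squares
obs=[]
for n in ('wrist','scene','top'):
    w=snap(n);st,ce,m=red(w)
    def box(p,w=w):
        x=np.vstack([proj(w,np.c_[p[0]+13*np.cos(a),p[1]+13*np.sin(a),np.full(73,p[2]+d)]) for d in (-11,11)]);return np.r_[x.min(0),x.max(0)]
    b=box([605,-150,91]);print(n,'home',b.round(1),'track',box([605,-150,100]).round(1))
    c=(b[:2]+b[2:])/2
    i=min([k for k in range(1,len(st)) if st[k,4]>25],key=lambda k:np.hypot(*(ce[k]-c)))
    o=np.array([st[i,0],st[i,1],st[i,0]+st[i,2],st[i,1]+st[i,3]])-.0;print('seen',o); obs.append((box,o))
    if n=='scene': cv2.imwrite('pics/s5.png',cv2.resize(cv2.cvtColor(w['pixels'],cv2.COLOR_RGB2BGR)[170:290,310:460],(750,600),interpolation=cv2.INTER_CUBIC))
for sub in (obs,obs[:2],obs[1:]):
    r=least_squares(lambda p:np.concatenate([bx(p)-o for bx,o in sub]),[605,-150,93],loss='soft_l1');print(r.x.round(1),r.cost, np.arctan2(*(r.x[:2]-hub)[::-1])+1.951)
E
```

```text
t: 14.85
eef_pos: [607.2, -150.6, 161.4]
tcp_rot: [0.002, 0.429, 0.903, 0.0]
ft_force: [-0.9, -0.1, -1.1]
gripper_width: 0.365
gripper_force: 0.0
wrist home [290.8 231.  332.4 280.1] track [289.9 235.1 333.2 286.3]
seen [290. 239. 330. 276.]
scene home [390.2 180.7 403.2 195.5] track [390.6 177.  403.6 191.9]
seen [ 79. 155. 124. 179.]
top home [436.4 176.7 453.8 192.8] track [437.5 175.8 455.1 192.1]
seen [439. 178. 453. 192.]
[ 599.8 -140.2  133.5] 634.2063033933424 0.9579848516323165
[ 600.6 -141.1  133.6] 629.5975574478622 0.9607593274848552
[ 598.1 -131.4  153.6] 596.1595201669179 1.0197624910401561
```

View pics/s5.png

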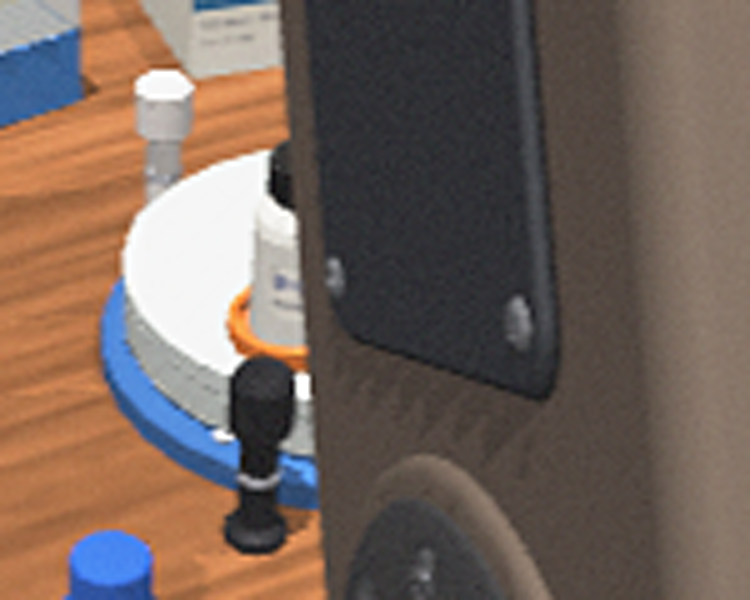

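The arm hides the knob in the scene view; the bottle and black post are visible side by side. I'll check the knob height by touch: its top should be at 102 mm if home, 111 mm if on the track.

```bash
python3 -m creep '[[[0,0,0.05],0],[[0,0,0.1],0],[[0,0,0.12],0],[[0,0,0.125],0],[[0,0,0.13],0],[[0,0,0.1345],0],[[0,0,0.1385],0],[[0,0,0.1385],0]]' 0 20; python3 -m creep '[[[0,0,0.004],0],[[0,0,0.008],0],[[0,0,0.011],0],[[0,0,0.011],0]]'
```

```text
t: 16.0
eef_pos: [606.1, -150.6, 104.4]
tcp_rot: [0.0, 0.429, 0.903, 0.0]
ft_force: [0.4, -0.2, 0.3]
gripper_width: -0.001
gripper_force: 0.0
t: 16.5
eef_pos: [606.6, -150.5, 101.7]
tcp_rot: [0.001, 0.429, 0.903, 0.0]
ft_force: [-7.3, 2.8, 28.0]
gripper_width: 0.0
gripper_force: 14.0
```

Contact came at 102 mm, so the plunger is fully home. Now retreat and take a final look.

```bash
python3 -m creep '[[[0,0,-0.1],0],[[0,0,-0.25],0],[[0,0,-0.35],0],[[0.12,0.03,-0.38],0],[[0.26,0.06,-0.4],0],[[0.4,0.1,-0.4],0],[[0.55,0.14,-0.4],0],[[0.7,0.18,-0.4],0],[[0.8,0.18,-0.4],0],[[0.8,0.18,-0.4],0],[[0.8,0.18,-0.4],0],[[0.8,0.18,-0.4],0]]'
python3 - <<'E'
from h import *
w=snap('scene');im=cv2.cvtColor(w['pixels'],cv2.COLOR_RGB2BGR)
t=cv2.cvtColor(snap('top')['pixels'],cv2.COLOR_RGB2BGR)
cv2.imwrite('pics/f.png',np.hstack([cv2.resize(im[160:360,180:460],(420,300)),cv2.resize(t[120:330,180:480],(380,300))]))
a=np.linspace(0,2*np.pi,73)
hsv=cv2.cvtColor(im,cv2.COLOR_BGR2HSV);m=(((hsv[...,0]<6)|(hsv[...,0]>172))&(hsv[...,1]>140)&(hsv[...,2]>50)).astype(np.uint8)
n,l,st,ce=cv2.connectedComponentsWithStats(m[170:240,370:430]);print(st[1:]+[370,170,0,0,0])
E
```

```text
t: 18.0
eef_pos: [460.1, 142.1, 259.9]
tcp_rot: [0.0, 0.429, 0.903, 0.0]
ft_force: [1.3, 0.5, -0.2]
gripper_width: -0.005
gripper_force: 0.0
[[392 183  12  13 129]]
```

View pics/f.png

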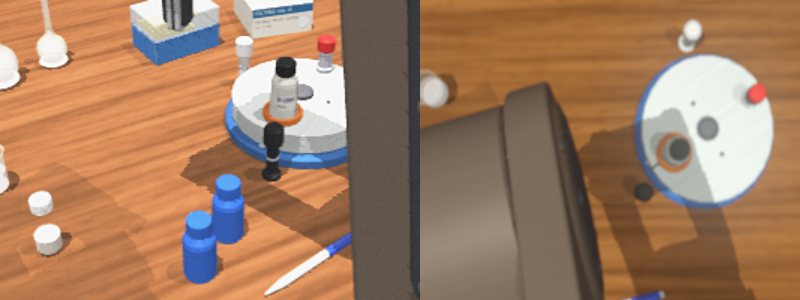

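The bottle stands upright in the nest, at (283,95) in the left half, beside the black post at (272,150). The knob's rows (183–196) match the home position. The vial is undisturbed.

```bash
python3 -c "
from workcell import arm
print(arm.close_job())"
```

```text
the job is handed in; nothing more can be done
None
```

The black-capped bottle stands upright in the orange nest beside the black post, the plunger is fully home and locking the disc, the vial and beaker were left alone, and I handed the job in at about 18 s.

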